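# Hang the lamp-drive gear wheel on its J-hook and close the keeper

### The arm

A 6-joint arm with a two-finger parallel gripper is mounted at the origin on the work surface. World frame = base frame: x ahead of the robot, y to its left, z up, the work surface at z = 0. Lengths are in mm, angles in rad, forces in N, time in s.
With the tool pointing down it reaches from about 275 to 825 mm from the base axis. Payload 5.2 kg.
Tool frame: the origin (TCP) lies midway between the tips of the shut fingers; the grasp point (between the pads) lies 19 mm behind it; z points along the fingers, y is the direction in which the jaws open and shut (so a half turn about z gives the same grasp; the last joint's range is limited). The gripper opens to 93 mm and grips with 3 to 60 N. Pads are 15 mm wide; open, the fingers measure 128 mm over their backs; the gripper's body (75 mm by 188 mm) begins 65 mm behind the grasp point.
Start: joints at [-1.484, 0.259, 1.535, -0, 1.348, -0.203], TCP at [157.189, -527.064, 218.653] pointing down, gripper open.
Joint ranges: [-3.14, 3.14], [-0.91, 2.08], [0.19, 2.58], [-1.22, 4.36], [0.22, 2.71], [-3.12, 3.12]. Speed limits (rad/s): [2.57, 2.57, 3.14, 3.14, 3.14, 3.14].

### API

Orientations are given as [roll, pitch, yaw] about the fixed x, y, z axes, in that order (R = Rz(yaw) Ry(pitch) Rx(roll)).
In Python, from rig import robot gives the robot as it stands.
- The arm moves only by the tool carry_out, never from a script. Its arguments are lists of equal length, an entry for each row: "xyz": the shift along the tool's x, y, z in cm, a list of three; "dr": the turn, a rotation vector about the tool's x, y, z in degrees, a list of three. In form: {"xyz": [[tx, ty, tz], ...], "dr": [[wx, wy, wz], ...]}. A call has 1 to 20 rows; each row shifts and turns the commanded pose from where the row before left it, along the tool's axes as they then stand; what a row does not reach is not made up. A row lasts 1/12 s, in which the tool goes at most 41.7 mm and 7.16 degrees, less where a joint would pass 70% of its speed; a pose out of reach is approached as far as the arm can. A call with a gripper value outside its range is refused whole. "jaw" is the opening, from 0 (shut) to 1 (fully open), set as the call begins (left out, the last holds). The fingers move at their own pace and stop on an object; "newtons" is the grip in N (left out, the last holds). Time passes only in rows, so rows that do not move let the fingers close. It gives the time, the measured TCP pose, the force and the opening at its end, in the units of the state.
- robot.read_state(): the state, without advancing time (a new reading comes with each control period).
- robot.capture(name): name is "side" or "top"; returns a dict with "color" (420x560x3 uint8, red, green, blue), "mtx" (3x3 intrinsics, pixels), "camera_from_world" (4x4, takes a point from world to camera coordinates). Camera axes: x right, y down, z forward; pixel columns grow to the right and rows downward; lengths in mm; the calibration is good to about 2 mm. A picture is of the moment at which its call begins. There is no depth.
- robot.job_done(): hands the job in, once; it reports no verdict.
The state is a dict: "clock": time; "q": joint angles; "qd": joint speeds; "effort": joint torques, N m; "eef_pos": TCP position; "tcp_rot": TCP orientation; "contact_force": force on the tool from outside, world axes, zero at the start; "wrist_torque": the same for the moment, N m; "opening": finger opening in mm.
Only numpy, scipy, OpenCV 4.12 (cv2) and the standard library are available. Lean on these libraries where they do the work, as an engineer would, in place of code of your own. Each camera call takes 0.05 s, during which the arm holds its last target.

### The job

Lift the toothed gear wheel by its rim out of the wooden cradle and hang it by the rim on the J-hook of the stand, so that it hangs free from the hook's arm behind the upturned tip. Once it hangs by itself, turn the keeper bar on the hook's tip upright so that the wheel cannot slip off. Leave the other things on the bench where they are.

Things in the scene. Friction and masses are not known exactly. Their poses are not given: they have to be found in the camera images.
- wheel_center (a point): centre of the loose bronze gear wheel (0.6 kg): 180 mm across the teeth, rim 20 mm wide (140 mm inside) and 12 mm thick. Its own x is the axle (level), z up at the start. Three 10 mm spokes go from the 32 mm hub to left, right and bottom: the upper half is open, 54 mm from hub to rim. It stands upright in the cradle, centre 100 mm and rim top 190 mm above the bench
- cradle: fixed wooden cradle that holds the wheel upright between two cheeks, 80 x 220 mm, cheeks up to 65 mm high; origin on the bench under the wheel's centre, x along the wheel's axle, y along the cheeks
- hook_stand: fixed stand with a J-hook; origin on the bench under the middle of the hook's arm; +x goes from hook tip to post, z up. The arm is a level round bar 12 mm thick along x at y = 0, axis 250 mm high, from the upturned tip (x = -52 mm, top 274 mm high) to the upright post (x = 65 mm, 22 mm thick, no higher than the arm). Base plate: x = 20 to 130 mm
- hook_saddle (a point): top of the hook's arm at its middle, where the inside of the rim comes to rest (256 mm above the bench); axes as hook_stand
- keeper_pivot (a point): pivot of the keeper on the front of the hook's tip, 66 mm in front (-x of hook_stand) of the saddle and 258 mm above the bench; axes as hook_stand (does not turn with the keeper)
- keeper (a joint): angle (rad) of the keeper, a bar 72 mm long, 12 high, 10 thick, pivoted at its middle about x of hook_stand. 0 = level (open: passes through the wheel's upper opening); 1.57 or -1.57 = upright (closed, end stop). Positive: +y end up, -y end down. Starts near level, stiff (about 1 to 2 N at its end), stays where left; press either end down, then in under the pivot
- funnel_stand: fixed ring stand with a wide copper funnel, 0.24 m high, base 130 x 100 mm; origin on the bench under the funnel
- cup: loose tin cup under the funnel, 72 mm wide, 75 mm high; origin under its centre. Leave alone
- torque_handle: loose steel torque handle, 212 mm long and 34 mm thick, lying along its own x; origin on the bench under its middle. Leave alone
- lamp_shade: loose cream enamel lamp shade, 170 mm wide at the foot, 105 mm high; origin under its centre. Leave alone
Things that resemble listed ones, but are neither listed nor needed, are in the scene too. Of the things like the part that bears wheel_center, leave any that is black or red; of the rest the smaller one is meant.

How it is judged (in metres and radians):
On the way, in this order (a step that is already met when the one before it is completed fails the run):
1. the wheel hangs by its rim on the hook's arm, let go, with the keeper still open (x of wheel_center in the frame of hook_saddle between -0.045 and 0.055 m and z of wheel_center in the frame of hook_saddle between -0.078 and -0.06 m and y of wheel_center in the frame of hook_saddle between -0.025 and 0.025 m and contact force between the fingers and wheel below 0.1 N and value of joint keeper between -0.9 and 0.9 rad), for 0.2 s.
2. the keeper is turned upright ((value of joint keeper above 1.1 rad or value of joint keeper below -1.1 rad)), for 0.2 s.
At the end, for the whole second after the job is handed in: the wheel hangs by the inside of its rim on the hook's arm between tip and post (its centre 60 to 78 mm below the top of the arm, within 25 mm sideways, 45 mm towards the tip and 55 mm towards the post), and the keeper stands within 27 degrees of upright (x of wheel_center in the frame of hook_saddle between -0.045 and 0.055 m and z of wheel_center in the frame of hook_saddle between -0.078 and -0.06 m and y of wheel_center in the frame of hook_saddle between -0.025 and 0.025 m and (value of joint keeper above 1.1 rad or value of joint keeper below -1.1 rad)); the robot touches nothing.
It fails at once if the cup, torque handle or lamp shade is shifted more than 30 mm (distance of any of cup, torque_handle, lamp_shade from where it was at the start of the episode above 0.03 m).
It also fails if it takes over 61 s, if anything falls off the work surface, if the arm or the gripper's body presses on something with over 40 N, if the wrist force passes 120 N, or if a joint passes its speed limit or range.

## Working session

There is one attempt and no reset: what is moved stays moved. The work goes in short steps, Python scripts to look and compute and a tool call to move; the robot and the scene stay as the last step left them, time stands still between calls to the robot, and variables do not carry over. Pictures are saved under pics/ and viewed, and the job is handed in when it is done.

Besides the shell and the picture viewer there is one more tool, called after "Request:" by a JSON object that holds its "method" and its "body", one argument or row to a line. carry_out: Moves the arm, as the interface text tells. Its arguments: {"type":"object","properties":{"xyz":{"type":"array","items":{"type":"array","items":{"type":"number"}}},"dr":{"type":"array","items":{"type":"array","items":{"type":"number"}}},"jaw":{"type":"number"},"newtons":{"type":"number"}},"required":["xyz","dr"]}

```bash
mkdir -p pics; ls
python3 - <<'E'
from rig import robot
import cv2,numpy as np
for n in("side","top"):
    c=robot.capture(n); cv2.imwrite(f"pics/{n}0.png",c["color"][:,:,::-1])
    np.savez(f"cal_{n}.npz",m=c["mtx"],T=c["camera_from_world"])
    print(n,c["mtx"].tolist(),c["camera_from_world"].round(4).tolist())
print(robot.read_state())
E
```

```text
pics
side [[407.244684391126, 0.0, 280.0587279954494], [0.0, 407.244684391126, 204.6644145200139], [0.0, 0.0, 1.0]] [[-0.997, -0.0773, -0.0048, 542.352], [-0.0496, 0.6852, -0.7267, 144.5205], [0.0595, -0.7243, -0.6869, 1244.2952], [0.0, 0.0, 0.0, 1.0]]
top [[404.18601147517796, 0.0, 275.0665602431763], [0.0, 404.18601147517796, 210.65423049635805], [0.0, 0.0, 1.0]] [[-0.0062, -0.9998, -0.0165, 38.7071], [-0.9987, 0.007, -0.0499, 576.0741], [0.05, 0.0162, -0.9986, 1389.4928], [0.0, 0.0, 0.0, 1.0]]
{'clock': 0.1, 'q': array([-1.48378938e+00,  2.59268562e-01,  1.53595626e+00, -5.08824573e-06,
        1.34800944e+00, -2.02801920e-01]), 'qd': array([ 0.00175451,  0.00061711, -0.00327186,  0.00156375,  0.00018219,
       -0.0004223 ]), 'effort': array([ 2.85426504e-04, -4.38215160e+01, -2.84643155e+01,  7.19404919e-02,
        3.61459167e-02, -4.96371490e-05]), 'eef_pos': array([ 157.14935009, -526.56140682,  217.9086594 ]), 'tcp_rot': array([-3.13998369e+00, -3.25785248e-04,  2.89809735e-01]), 'contact_force': array([-0.10204533, -0.72593997,  1.01009621]), 'wrist_torque': array([-0.01245414,  0.01255251,  0.01380676]), 'opening': 92.91273152713397}
```

View pics/side0.png

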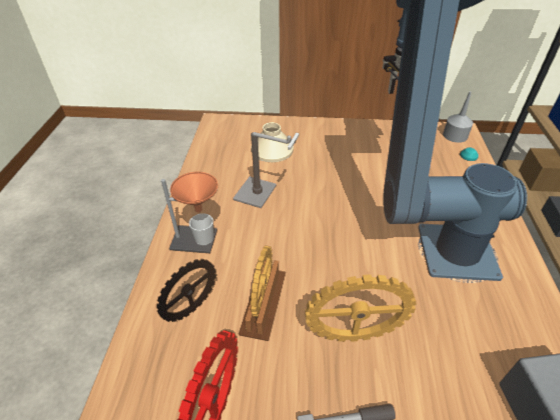

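View pics/top0.png

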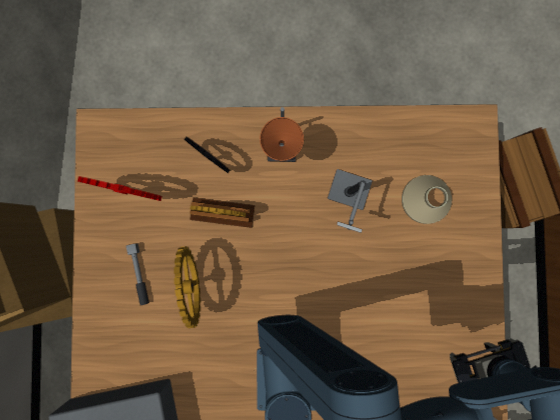

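Gears are: black (side 188,290), red (side 210,375), large yellow (side 360,310; top 187,287) and the bronze one in the cradle (side 261,280; top 222,209). Red and black are excluded. The cradle gear is the smaller of the two that remain and stands in the cradle, so it is the one meant. I'll confirm this in enlarged crops.

Run:
```python
import cv2
s=cv2.imread("pics/side0.png");t=cv2.imread("pics/top0.png")
def crop(im,x0,y0,w,h,k,n): cv2.imwrite(n,cv2.resize(im[y0:y0+h,x0:x0+w],None,fx=k,fy=k,interpolation=cv2.INTER_CUBIC))
crop(s,225,235,75,110,5,"pics/c1.png")
crop(t,180,185,90,50,8,"pics/c2.png")
crop(s,225,115,90,100,6,"pics/c3.png")
crop(t,320,160,70,80,7,"pics/c4.png")
```

```text
(no output)
```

View pics/c1.png

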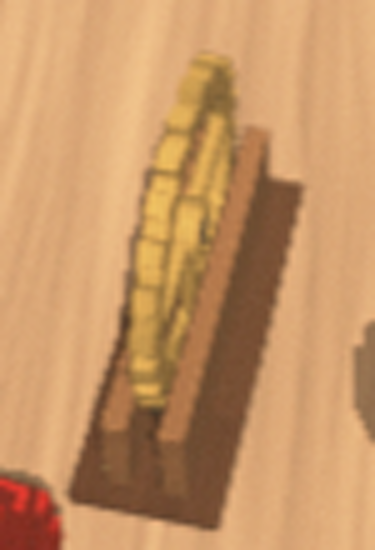

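View pics/c2.png

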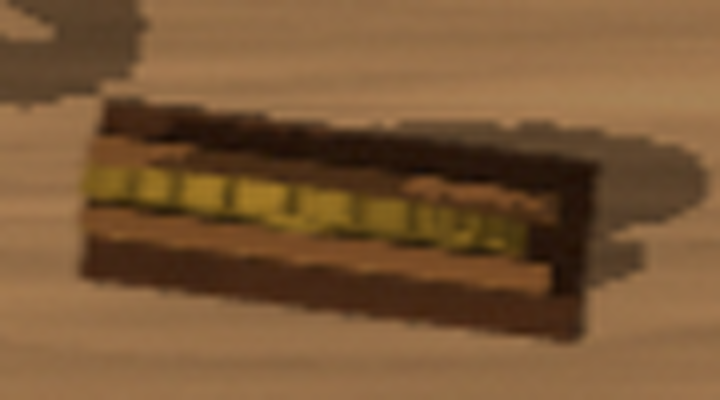

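View pics/c3.png

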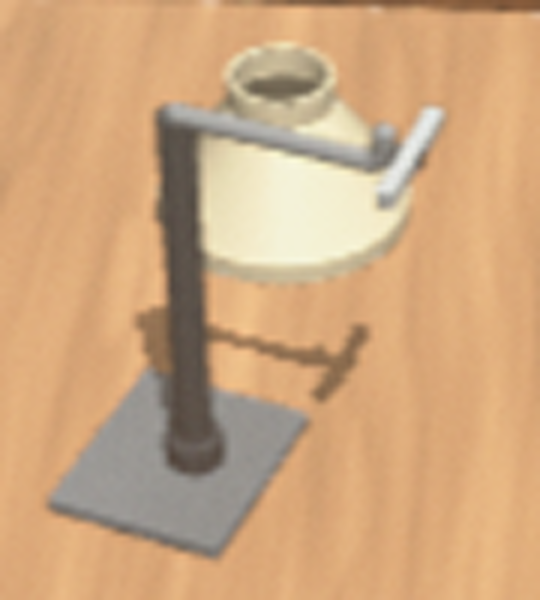

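View pics/c4.png

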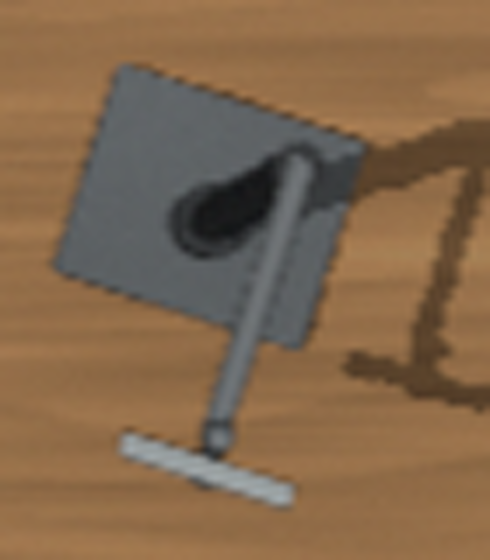

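The crops confirm it: the bronze gear stands between the cradle cheeks, with its rim top near side (268,247). The hook's arm runs from the post top (top 362.5,182) to the tip (top 351,222), with the keeper bar across its front. Next I fit poses by least squares over both views.

```bash
cat > h.py <<'E'
import numpy as np
from scipy.optimize import least_squares
C={n:np.load(f"cal_{n}.npz") for n in("side","top")}
def proj(n,P):
    P=np.atleast_2d(P);c=C[n];q=P@c["T"][:3,:3].T+c["T"][:3,3];q=q@c["m"].T;return q[:,:2]/q[:,2:]
def ray(n,u,z):
    c=C[n];R=c["T"][:3,:3];t=c["T"][:3,3];o=-R.T@t
    d=R.T@np.linalg.solve(c["m"],[u[0],u[1],1]);return o+d*(z-o[2])/d[2]
def place(p,L):
    c,s=np.cos(p[2]),np.sin(p[2]);L=np.atleast_2d(np.array(L,float));x=L@np.array([[c,s,0],[-s,c,0],[0,0,1]])
    x[:,0]+=p[0];x[:,1]+=p[1];return x
def fit(obs,p0,zfree=False):
    f=lambda p:np.concatenate([(proj(n,place(p,l))[0]-u) for n,l,u in obs])
    r=least_squares(f,p0);return r.x,f(r.x).reshape(-1,2)
E
python3 - <<'E'
from h import *
T=lambda x,y:np.array([x/8+180,y/8+185]);S=lambda x,y:np.array([x/5+225,y/5+235])
# c2 corners, base top ~ z 0..?
for z in(0,6,12,18):
  cs=[ray("top",T(*a),z)for a in[(107,98),(598,160),(580,342),(80,280)]]
  d=[np.linalg.norm(cs[i]-cs[(i+1)%4])for i in range(4)]
  print(z,np.mean(cs,0).round(1),np.round(d,1), [np.round(ray("side",S(*a),z)[:2],1) for a in[(70,497),(218,528),(303,185)]],[c[:2].round(1) for c in cs])
T4=lambda x,y:np.array([x/7+320,y/7+160]);S3=lambda x,y:np.array([x/6+225,y/6+115])
obs=[("top",(65,0,256),T4(298,155)),("top",(-52,0,274),T4(218,430)),("top",(-66,0,264),T4(207,468)),
("side",(65,0,256),S3(170,108)),("side",(-52,0,274),S3(385,126)),("side",(-66,0,258),S3(410,157)),]
for z in (0,8):
  cs=[ray("top",T4(*a),z)for a in[(120,63),(368,150),(302,350),(53,265)]]
  print(z,[c[:2].round(1) for c in cs],np.mean(cs,0))
for y0 in(0,1.5,3,-1.5):
  p,r=fit(obs,[500,-150,y0]);print(p.round(3),np.abs(r).max());
print(r.round(1).tolist())
p=min((fit(obs,[500,-150,y])for y in(0,1.5,3,-1.5)),key=lambda a:np.abs(a[1]).sum());print(p)
print("keeper ends",[ray("top",T4(*a),264).round(1)for a in[(122,440),(292,497)]],[ray("side",S3(*a),258).round(1)for a in[(437,112),(385,200)]])
E
```

```text
0 [571.9 219.7   0. ] [218.6  80.3 221.9  81. ] [array([625. , 321.8]), array([547.4, 333.2]), array([518.8, 114.4])] [array([626.4, 323.1]), array([597.5, 106.5]), array([517.6, 114.7]), array([546.2, 334.7])]
6 [571.6 218.9   6. ] [217.6  79.9 221.   80.7] [array([624.1, 325.1]), array([546.9, 336.4]), array([518.6, 118.9])] [array([625.9, 321.8]), array([597.1, 106.1]), array([517.5, 114.2]), array([546. , 333.4])]
12 [571.4 218.   12. ] [216.7  79.6 220.   80.3] [array([623.2, 328.3]), array([546.4, 339.6]), array([518.3, 123.5])] [array([625.4, 320.5]), array([596.7, 105.7]), array([517.5, 113.8]), array([545.9, 332. ])]
18 [571.1 217.1  18. ] [215.8  79.3 219.1  80. ] [array([622.2, 331.6]), array([546. , 342.8]), array([518., 128.])] [array([624.9, 319.2]), array([596.3, 105.3]), array([517.4, 113.4]), array([545.7, 330.6])]
0 [array([ 722.3, -184.3]), array([ 677.3, -307.7]), array([ 577.2, -273. ]), array([ 620.7, -149.4])] [ 649.39198956 -228.57040447    0.        ]
8 [array([ 721.1, -183.1]), array([ 676.4, -305.9]), array([ 576.8, -271.4]), array([ 620.1, -148.4])] [ 648.58315533 -227.2113488     8.        ]
[ 5.80412e+02 -1.99985e+02 -3.07000e-01] 0.7657431400484711
[ 5.80412e+02 -1.99985e+02 -3.07000e-01] 0.7657425536806102
[ 580.412 -199.985    5.977] 0.76574327273363
[ 5.80412e+02 -1.99985e+02 -3.07000e-01] 0.7657429141512466
[[-0.5, 0.8], [0.3, 0.2], [-0.2, -0.4], [0.2, -0.4], [-0.4, -0.4], [-0.3, -0.2]]
(array([ 5.80412091e+02, -1.99984722e+02, -3.06513821e-01]), array([[-0.54797306,  0.76574255],
       [ 0.25100311,  0.2083795 ],
       [-0.20016243, -0.43397527],
       [ 0.22869462, -0.36084235],
       [-0.42295855, -0.43939704],
       [-0.31067571, -0.17017291]]))
keeper ends [array([ 527.8, -146.3,  264. ]), array([ 504.3, -214.8,  264. ])] [array([ 504.8, -220.5,  258. ]), array([ 526.8, -141.6,  258. ])]
```

```bash
cat >> h.py <<'E'
from scipy.spatial.transform import Rotation as Ro
def plan(tgt,yaw,pos,rpy):
    """tool-frame shift (cm) & rotvec (deg): shift with present axes, then turn"""
    R=Ro.from_euler('xyz',rpy);G=Ro.from_euler('xyz',[np.pi,0,yaw])
    return R.inv().apply(np.array(tgt)-pos)/10,(R.inv()*G).as_rotvec(degrees=True)
E
python3 - <<'E'
from h import *
import cv2
T4=lambda x,y:np.array([x/7+320,y/7+160]);S3=lambda x,y:np.array([x/6+225,y/6+115])
obs=[("top",(-52,0,274),T4(218,430)),("top",(-66,0,264),T4(207,468)),("side",(-52,0,274),S3(385,126)),("side",(-66,0,258),S3(410,157)),
("top",(65,0,256),T4(298,160)),("side",(65,0,256),S3(172,108)),
("top",(-66,36,264),T4(122,440)),("top",(-66,-36,264),T4(292,497)),("side",(-66,-36,258),S3(437,112)),("side",(-66,36,258),S3(385,200)),
("top",(130,65,8),T4(120,63)),("top",(130,-65,8),T4(368,150)),("top",(20,-65,8),T4(302,350)),("top",(20,65,8),T4(53,265)),
("side",(20,-65,8),S3(310,418)),("side",(20,65,8),S3(217,558)),("side",(130,65,8),S3(48,505))]
p,r=fit(obs,[580,-200,-.32]);print(p.round(3));print(r.round(1).tolist())
# wheel overlay
s=cv2.imread("pics/side0.png");t=cv2.imread("pics/top0.png")
w=[571.5,219.5,-.131];a=np.linspace(0,2*np.pi,200)
for n,im in(("side",s),("top",t)):
    k=5;im=cv2.resize(im,None,fx=k,fy=k,interpolation=cv2.INTER_CUBIC)
    for R,x,c in((90,-6,(0,0,255)),(90,6,(255,0,0)),(70,6,(255,0,0))):
        P=place(w,np.c_[a*0+x,R*np.cos(a),100+R*np.sin(a)]);q=(proj(n,P)+.5)*k-.5
        cv2.polylines(im,[q.astype(np.int32)],True,c,1)
    P=place(p,[(65,0,256),(-52,0,256),(-66,0,258),(-66,36,258),(-66,-36,258)]);q=(proj(n,P)+.5)*k
    for u in q:cv2.circle(im,tuple(int(v)for v in u),4,(0,255,0),1)
    if n=="side":cv2.imwrite("pics/o1.png",im[235*k:345*k,225*k:300*k]);b=im[115*k:215*k,225*k:315*k]
    else: cv2.imwrite("pics/o2.png",im[185*k:235*k,180*k:270*k]);d=im[160*k:240*k,320*k:390*k]
h=max(b.shape[0],d.shape[0]);d=cv2.copyMakeBorder(d,0,h-d.shape[0],0,0,0);cv2.imwrite("pics/o3.png",np.hstack([b,d])[:600,:800])
E
```

```text
[ 5.78857e+02 -2.01163e+02 -3.29000e-01]
[[0.3, 0.6], [-0.3, -0.1], [-0.0, -0.4], [0.0, -0.1], [0.4, 0.7], [0.6, -0.8], [-0.2, -0.1], [-0.3, -0.2], [-0.1, 1.2], [-0.3, -0.8], [-0.4, -0.5], [-0.4, -1.3], [-0.6, 0.0], [-0.7, 0.4], [0.1, -0.6], [0.2, -1.0], [-0.3, -0.7]]
```

View pics/o1.png

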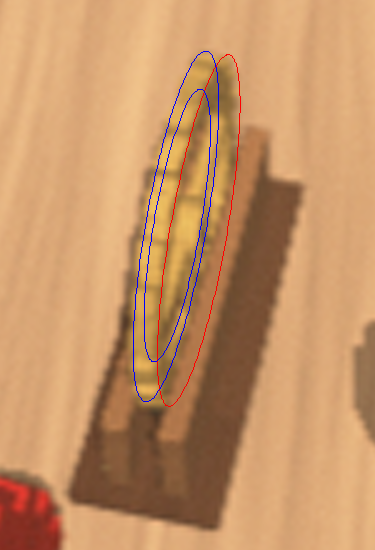

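View pics/o2.png

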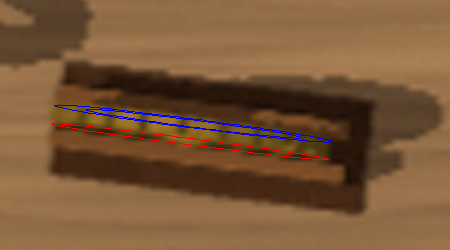

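View pics/o3.png

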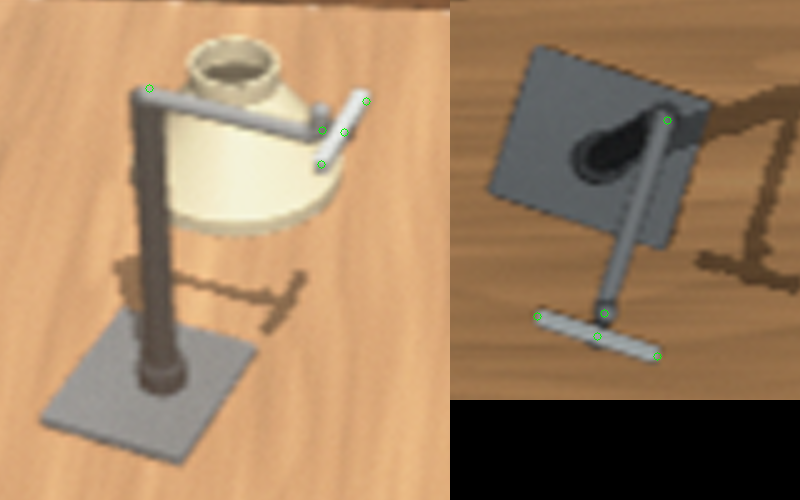

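Both fits check out: the wheel outline matches the gear to within 1 mm or so, and the hook residuals are about 1 px at most. The wheel is at (571, 219.5) with yaw -0.131, and the hook at (579, -201) with yaw -0.329. Now I move towards the wheel.

Request:
{"method": "carry_out", "body": {
  "xyz": [
    [0,0,-2.6],
    [0,0,-2.6],
    [0,0,-2.6],
    [0,0,-2.6],
    [2.5,-2.5,0],
    [2.5,-2.5,0],
    [2.5,-2.5,0],
    [2.5,-2.5,0],
    [2.5,-2.5,0],
    [2.5,-2.5,0],
    [2.5,-2.5,0],
    [2.5,-2.5,0],
    [2.5,-2.5,0],
    [2.5,-2.5,0],
    [2.5,-2.5,0],
    [2.5,-2.5,0],
    [2.5,-2.5,0],
    [2.5,-2.5,0],
    [2.5,-2.5,0],
    [2.5,-2.5,0]
  ],
  "dr": [
    [0,0,0],
    [0,0,0],
    [0,0,0],
    [0,0,0],
    [0,0,0],
    [0,0,0],
    [0,0,0],
    [0,0,0],
    [0,0,0],
    [0,0,0],
    [0,0,0],
    [0,0,0],
    [0,0,0],
    [0,0,0],
    [0,0,0],
    [0,0,0],
    [0,0,0],
    [0,0,0],
    [0,0,0],
    [0,0,0]
  ],
  "jaw": 0.6
}}

```text
clock: 1.77
eef_pos: [426.4, -27.6, 322.5]
tcp_rot: [-3.142, 0.0, 0.29]
contact_force: [1.2, 0.4, 0.1]
opening: 55.7
```

Request:
{"method": "carry_out", "body": {
  "xyz": [
    [2.6,-2.45,0],
    [2.6,-2.45,0],
    [2.6,-2.45,0],
    [2.6,-2.45,0],
    [2.6,-2.45,0],
    [2.6,-2.45,0],
    [2.6,-2.45,0],
    [2.6,-2.45,0],
    [0,0,0],
    [0,0,0],
    [0,0,0],
    [0,0,0],
    [0,0,0],
    [0,0,0],
    [0,0,0],
    [0,0,0],
    [0,0,0],
    [0,0,0],
    [0,0,0]
  ],
  "dr": [
    [0,0,0],
    [0,0,0],
    [0,0,0],
    [0,0,0],
    [0,0,0],
    [0,0,0],
    [0,0,0],
    [0,0,0],
    [0,0,-6.6],
    [0,0,-6.6],
    [0,0,-6.6],
    [0,0,-6.6],
    [0,0,-6.6],
    [0,0,-6.6],
    [0,0,-6.6],
    [0,0,-6.6],
    [0,0,-6.6],
    [0,0,-6.6],
    [0,0,0]
  ]
}}

```text
clock: 3.35
eef_pos: [569.3, 217.8, 322.1]
tcp_rot: [-3.14, 0.0, 1.446]
contact_force: [-0.3, 0.2, -0.2]
opening: 55.8
```

Request:
{"method": "carry_out", "body": {
  "xyz": [
    [0.2,0.15,2.5],
    [0,0,3.0],
    [0,0,3.0],
    [0,0,3.0],
    [0,0,2.0],
    [0,0,1.3],
    [0,0,0],
    [0,0,0]
  ],
  "dr": [
    [0,0,0],
    [0,0,0],
    [0,0,0],
    [0,0,0],
    [0,0,0],
    [0,0,0],
    [0,0,0.3],
    [0,0,0]
  ]
}}

```text
clock: 4.02
eef_pos: [570.8, 219.5, 174.0]
tcp_rot: [-3.14, 0.001, 1.434]
contact_force: [1.0, -0.1, -0.2]
opening: 55.9
```

```bash
cat > look.py <<'E'
import sys,cv2,numpy as np
from rig import robot
tag,x0,y0,w,h,k,X0,Y0,W,H,K=sys.argv[1],*map(int,sys.argv[2:])
for n,(a,b,c,d,f) in(("side",(x0,y0,w,h,k)),("top",(X0,Y0,W,H,K))):
    im=robot.capture(n)["color"][:,:,::-1];cv2.imwrite(f"pics/{tag}_{n}_full.png",im)
    cv2.imwrite(f"pics/{tag}_{n}.png",cv2.resize(im[b:b+d,a:a+c],None,fx=f,fy=f,interpolation=cv2.INTER_CUBIC))
s=robot.read_state();print({k:np.round(s[k],3).tolist() for k in("clock","eef_pos","tcp_rot","contact_force","opening")})
E
python3 look.py g1 215 180 110 120 5 160 150 140 110 5
```

```text
{'clock': 4.117, 'eef_pos': [572.062, 219.753, 175.903], 'tcp_rot': [3.14, -0.001, 1.435], 'contact_force': [-0.361, 0.485, 0.422], 'opening': 55.439}
```

View pics/g1_side.png

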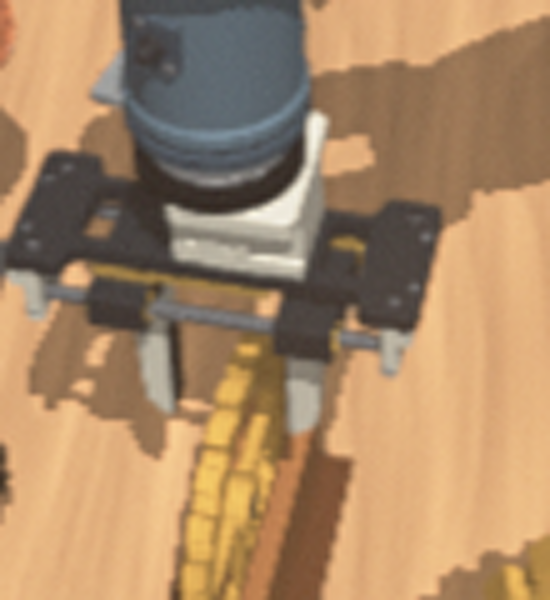

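View pics/g1_top.png

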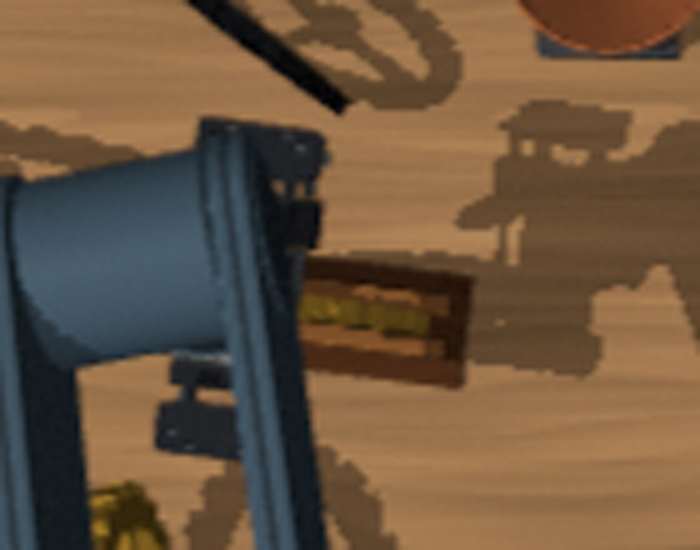

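The fingers straddle the rim: the tips are at crop (160,405) and (300,430), with the rim top at (258,345) between them. I close and lift.

Request:
{"method": "carry_out", "body": {
  "xyz": [
    [0,0,0.1],
    [0,0,0],
    [0,0,0],
    [0,0,0],
    [0,0,0],
    [0,0,0],
    [0,0,0],
    [0,0,0],
    [0,0,0],
    [0,0,0]
  ],
  "dr": [
    [0,0,0],
    [0,0,0],
    [0,0,0],
    [0,0,0],
    [0,0,0],
    [0,0,0],
    [0,0,0],
    [0,0,0],
    [0,0,0],
    [0,0,0]
  ],
  "jaw": 0,
  "newtons": 45
}}

```text
clock: 4.95
eef_pos: [571.4, 219.6, 173.7]
tcp_rot: [3.141, -0.0, 1.436]
contact_force: [1.0, -0.1, 0.2]
opening: 11.4
```

Request:
{"method": "carry_out", "body": {
  "xyz": [
    [0,0,-0.5],
    [0,0,-1],
    [0,0,-1],
    [0,0,-1.5],
    [0,0,-2],
    [0,0,-2],
    [0,0,-2],
    [0,0,-2],
    [0,0,-1],
    [0,0,0],
    [0,0,0]
  ],
  "dr": [
    [0,0,0],
    [0,0,0],
    [0,0,0],
    [0,0,0],
    [0,0,0],
    [0,0,0],
    [0,0,0],
    [0,0,0],
    [0,0,0],
    [0,0,0],
    [0,0,0]
  ]
}}

```text
clock: 5.87
eef_pos: [571.2, 219.6, 303.8]
tcp_rot: [3.141, -0.0, 1.437]
contact_force: [-0.6, -0.7, -6.8]
opening: 11.6
```

```bash
python3 look.py g2 200 120 130 130 4 160 150 140 110 5
```

```text
{'clock': 5.967, 'eef_pos': [570.422, 219.438, 301.941], 'tcp_rot': [-3.139, 0.001, 1.436], 'contact_force': [-1.309, -0.155, -7.06], 'opening': 11.846}
```

View pics/g2_side.png

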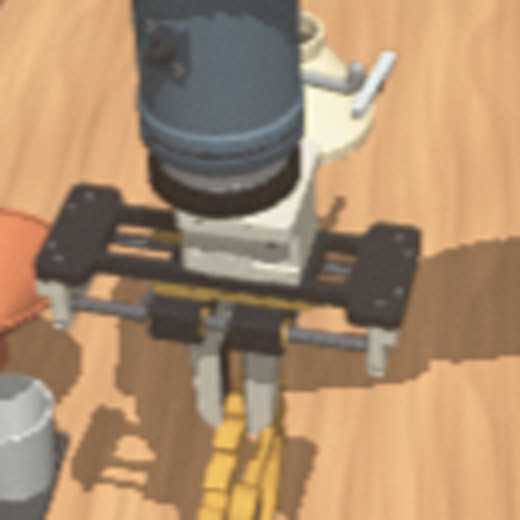

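Request:
{"method": "carry_out", "body": {
  "xyz": [
    [-1.4,-0.2,0],
    [-2.8,-0.46,0],
    [-2.8,-0.46,0],
    [-2.8,-0.46,0],
    [-2.8,-0.46,0],
    [-2.8,-0.46,0],
    [-2.8,-0.46,0],
    [-2.8,-0.46,0],
    [-2.8,-0.46,0],
    [-2.8,-0.46,0],
    [-2.8,-0.46,0],
    [-2.8,-0.46,0],
    [-2.8,-0.46,0],
    [-2.8,-0.46,0],
    [-1.4,-0.2,0],
    [0,0,0],
    [0,0,0],
    [0,0,0],
    [0,0,0],
    [0,0,0]
  ],
  "dr": [
    [0,0,0],
    [0,0,0],
    [0,0,0],
    [0,0,0],
    [0,0,0],
    [0,0,0],
    [0,0,0],
    [0,0,0],
    [0,0,0],
    [0,0,0],
    [0,0,0],
    [0,0,0],
    [0,0,0],
    [0,0,0],
    [0,0,0],
    [0,0,2.8],
    [0,0,2.8],
    [0,0,2.8],
    [0,0,2.8],
    [0,0,0]
  ]
}}

```text
clock: 7.63
eef_pos: [454.5, -160.4, 302.6]
tcp_rot: [-3.139, -0.0, 1.239]
contact_force: [-0.3, 0.2, -7.8]
opening: 12.1
```

```bash
python3 look.py g3 230 90 150 120 5 300 150 110 110 5;python3 - <<'E'
from rig import robot
from h import *
s=robot.read_state();print(s["eef_pos"],s["tcp_rot"])
p=[578.9,-201.2,-.329]
for x in(-130,0):
    t=place(p,[(x,0,290)])[0];print(t,plan(t,1.242,s["eef_pos"],s["tcp_rot"]))
E
```

```text
{'clock': 7.733, 'eef_pos': [454.816, -160.26, 302.839], 'tcp_rot': [-3.14, -0.0, 1.242], 'contact_force': [-0.151, -0.428, -6.498], 'opening': 12.066}
[ 454.81570801 -160.26037342  302.83868924] [-3.13987610e+00 -2.43067055e-04  1.24222762e+00]
[ 455.87243125 -159.19741286  290.        ] (array([0.13439695, 0.06792267, 1.28378693]), array([-0.09835314, -0.01391552,  0.01305358]))
[ 578.9 -201.2  290. ] (array([ 0.12879015, 13.0679023 ,  1.26147032]), array([-0.09835314, -0.01391552,  0.01305358]))
```

View pics/g3_side.png

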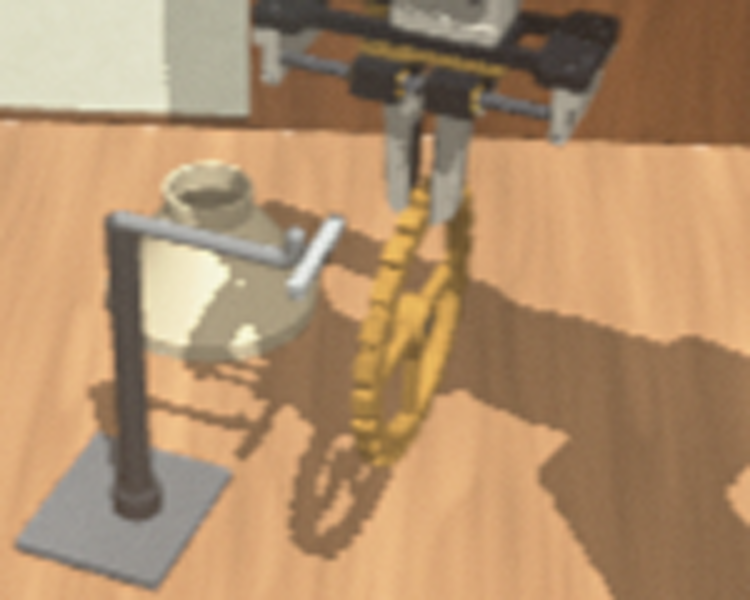

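View pics/g3_top.png

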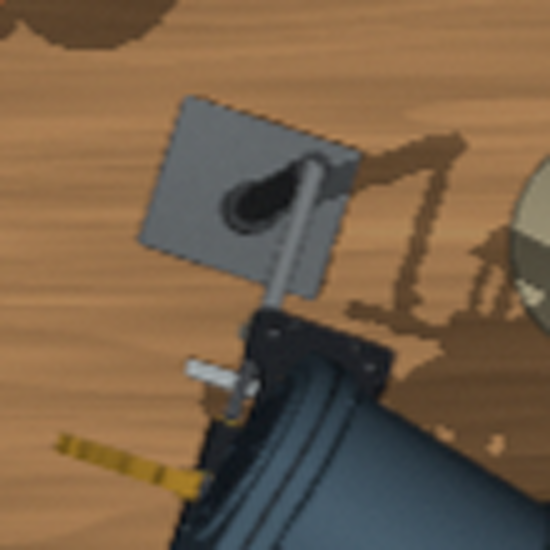

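The wheel hangs square in the fingers and parallel to the keeper. I check the predicted wheel circle against this picture before threading it onto the hook.

```bash
cat > ov.py <<'E'
from h import *
import cv2,sys
def ov(src,dst,w,cz,x0,y0,W,H,k,n="side"):
    im=cv2.imread(src);im=cv2.resize(im,None,fx=k,fy=k,interpolation=cv2.INTER_CUBIC);a=np.linspace(0,2*np.pi,200)
    for R,x,c in((90,-6,(0,0,255)),(70,-6,(0,0,255)),(90,6,(255,0,0)),(70,6,(255,0,0)),(5,0,(0,255,0))):
        P=place(w,np.c_[a*0+x,R*np.cos(a),cz+R*np.sin(a)]);q=(proj(n,P)+.5)*k-.5
        cv2.polylines(im,[q.astype(np.int32)],True,c,1)
    cv2.imwrite(dst,im[y0*k:(y0+H)*k,x0*k:(x0+W)*k])
E
python3 - <<'E'
from ov import *
ov("pics/g3_side_full.png","pics/ov3.png",[454.8,-160.3,-.329],302.6-73.7,290,110,50,85,7)
ov("pics/g3_top_full.png","pics/ov3t.png",[454.8,-160.3,-.329],302.6-73.7,300,210,70,60,7,"top")
E
```

```text
(no output)
```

View pics/ov3.png

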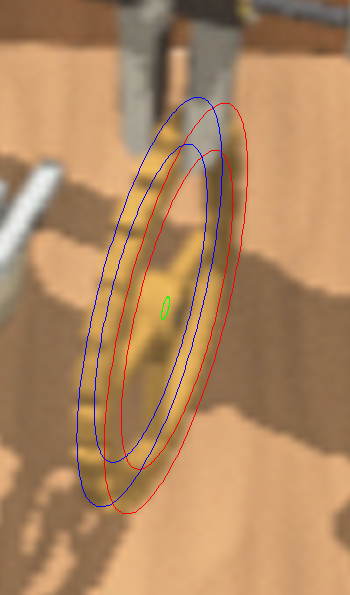

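View pics/ov3t.png

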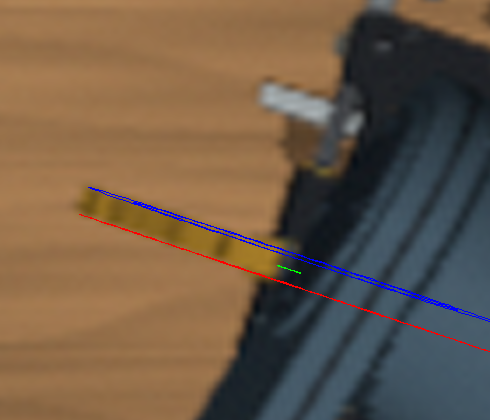

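Request:
{"method": "carry_out", "body": {
  "xyz": [
    [0.13,0,0.6],
    [0,0,0.65],
    [0,0,0],
    [0,0.8,0],
    [0,0.8,0],
    [0,0.8,0],
    [0,0.8,0],
    [0,0.8,0],
    [0,0.8,0],
    [0,0.8,0],
    [0,0.8,0],
    [0,0.8,0],
    [0,0.8,0],
    [0,0,0]
  ],
  "dr": [
    [0,0,0],
    [0,0,0],
    [0,0,0],
    [0,0,0],
    [0,0,0],
    [0,0,0],
    [0,0,0],
    [0,0,0],
    [0,0,0],
    [0,0,0],
    [0,0,0],
    [0,0,0],
    [0,0,0],
    [0,0,0]
  ]
}}

```text
clock: 8.9
eef_pos: [533.3, -185.7, 290.9]
tcp_rot: [3.141, -0.0, 1.241]
contact_force: [-1.0, -1.1, -6.8]
opening: 11.5
```

```bash
python3 look.py g4 240 90 110 110 6 300 150 110 110 5
```

```text
{'clock': 9.0, 'eef_pos': [531.702, -184.986, 290.869], 'tcp_rot': [-3.141, -0.0, 1.241], 'contact_force': [-0.665, -0.419, -7.242], 'opening': 11.318}
```

View pics/g4_side.png

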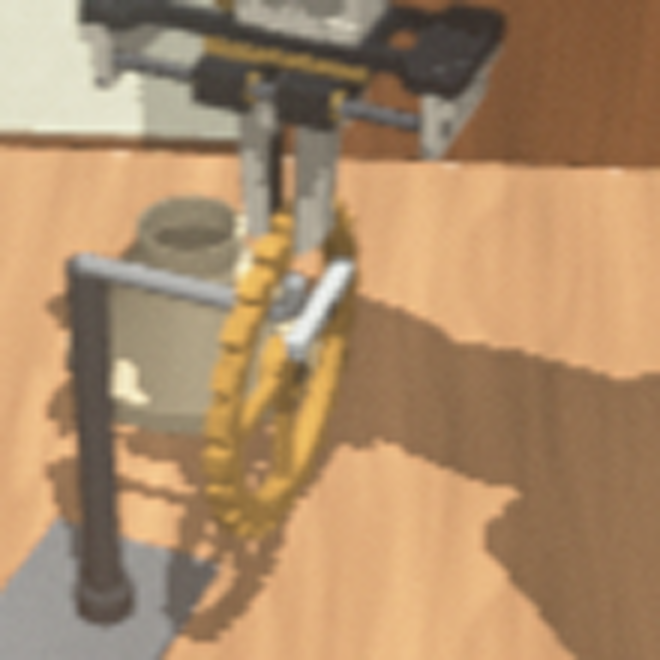

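The hook's tip and keeper (crop 320,310) now pass through the wheel's upper opening, with no contact force. I continue inward and lower it.

Request:
{"method": "carry_out", "body": {
  "xyz": [
    [0,0.8,0],
    [0,0.9,0],
    [0,0.9,0],
    [0,0.9,0],
    [0,0.9,0],
    [0,0.8,0],
    [0,0,0],
    [0,0,0.6],
    [0,0,0.6],
    [0,0,0.6],
    [0,0,0.6],
    [0,0,0.2],
    [0,0,0]
  ],
  "dr": [
    [0,0,0],
    [0,0,0],
    [0,0,0],
    [0,0,0],
    [0,0,0],
    [0,0,0],
    [0,0,0],
    [0,0,0],
    [0,0,0],
    [0,0,0],
    [0,0,0],
    [0,0,0],
    [0,0,0]
  ]
}}

```text
clock: 10.08
eef_pos: [580.2, -201.5, 264.1]
tcp_rot: [-3.14, -0.0, 1.241]
contact_force: [-0.1, -0.5, -7.4]
opening: 11.7
```

Request:
{"method": "carry_out", "body": {
  "xyz": [
    [0,0,0.15],
    [0,0,0.1],
    [0,0,0]
  ],
  "dr": [
    [0,0,0],
    [0,0,0],
    [0,0,0]
  ]
}}

```text
clock: 10.33
eef_pos: [580.9, -201.9, 262.8]
tcp_rot: [3.141, 0.0, 1.241]
contact_force: [0.5, -0.9, -6.8]
opening: 11.8
```

```bash
python3 look.py g5 240 90 110 110 6 300 150 110 110 5
```

```text
{'clock': 10.433, 'eef_pos': [580.937, -201.859, 262.909], 'tcp_rot': [3.141, 0.0, 1.241], 'contact_force': [-0.29, -0.19, -6.81], 'opening': 11.593}
```

View pics/g5_side.png

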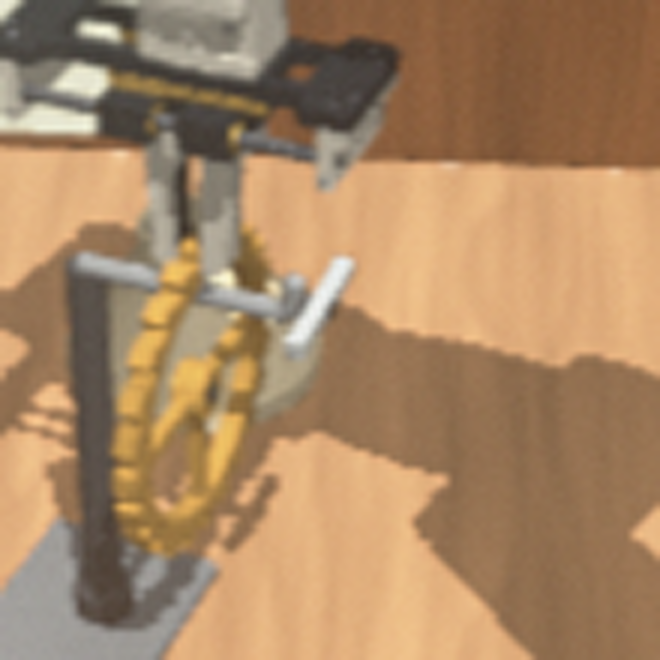

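The wheel encircles the arm about midway, a few millimetres above it. I lower it in small steps until the weight comes off.

Request:
{"method": "carry_out", "body": {
  "xyz": [
    [0,0,0.1],
    [0,0,0.1],
    [0,0,0]
  ],
  "dr": [
    [0,0,0],
    [0,0,0],
    [0,0,0]
  ]
}}

```text
clock: 10.68
eef_pos: [580.8, -201.8, 260.4]
tcp_rot: [-3.141, -0.0, 1.241]
contact_force: [-0.2, 0.2, -7.3]
opening: 11.4
```

Request:
{"method": "carry_out", "body": {
  "xyz": [
    [0,0,0.1],
    [0,0,0.05],
    [0,0,0]
  ],
  "dr": [
    [0,0,0],
    [0,0,0],
    [0,0,0]
  ]
}}

```text
clock: 10.93
eef_pos: [580.9, -201.9, 259.6]
tcp_rot: [3.141, 0.0, 1.241]
contact_force: [-0.1, 0.9, -3.8]
opening: 11.4
```

Request:
{"method": "carry_out", "body": {
  "xyz": [
    [0,0,0.05],
    [0,0,0]
  ],
  "dr": [
    [0,0,0],
    [0,0,0]
  ]
}}

```text
clock: 11.1
eef_pos: [581.0, -201.9, 259.5]
tcp_rot: [3.14, 0.0, 1.241]
contact_force: [-2.9, 1.0, -0.5]
opening: 11.4
```

Request:
{"method": "carry_out", "body": {
  "xyz": [
    [0,0,0],
    [0,0,0],
    [0,0,0],
    [0,0,0],
    [0,0,0]
  ],
  "dr": [
    [0,0,0],
    [0,0,0],
    [0,0,0],
    [0,0,0],
    [0,0,0]
  ],
  "jaw": 0.38
}}

```text
clock: 11.52
eef_pos: [581.0, -201.9, 258.9]
tcp_rot: [3.141, 0.0, 1.241]
contact_force: [0.3, -0.4, 0.1]
opening: 34.4
```

```bash
python3 look.py g6 240 90 110 110 6 300 150 110 110 5
```

```text
{'clock': 11.617, 'eef_pos': [580.937, -201.891, 258.712], 'tcp_rot': [3.141, 0.0, 1.241], 'contact_force': [0.209, 0.134, -0.382], 'opening': 34.998}
```

View pics/g6_side.png

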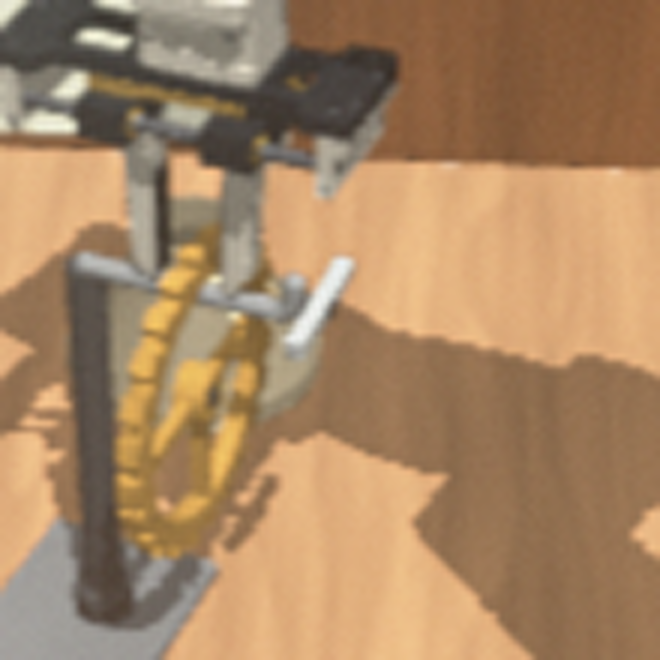

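It hangs on its own at the middle of the arm, and the fingers are clear. I retreat upward and shut the jaws.

Request:
{"method": "carry_out", "body": {
  "xyz": [
    [0,0,-0.5],
    [0,0,-1],
    [0,0,-1.5],
    [0,0,-2],
    [0,0,-2],
    [0,0,-1],
    [0,0,0]
  ],
  "dr": [
    [0,0,0],
    [0,0,0],
    [0,0,0],
    [0,0,0],
    [0,0,0],
    [0,0,0],
    [0,0,0]
  ]
}}

```text
clock: 12.2
eef_pos: [581.9, -202.4, 342.4]
tcp_rot: [3.135, 0.001, 1.241]
contact_force: [-0.7, 0.5, 0.6]
opening: 35.6
```

Request:
{"method": "carry_out", "body": {
  "xyz": [
    [0,0,0],
    [0,-1.5,0],
    [0,-2,0],
    [0,-2,0],
    [0,-1.5,0],
    [0,0,0],
    [0,0,0]
  ],
  "dr": [
    [0,0,0],
    [0,0,0],
    [0,0,0],
    [0,0,0],
    [0,0,0],
    [0,0,0],
    [0,0,0]
  ],
  "jaw": 0,
  "newtons": 10
}}

```text
clock: 12.78
eef_pos: [514.2, -178.9, 338.0]
tcp_rot: [-3.141, -0.0, 1.241]
contact_force: [-0.2, -0.5, 0.3]
opening: 0.4
```

```bash
python3 look.py g7 240 90 110 110 6 300 150 110 110 5;python3 - <<'E'
from rig import robot
from h import *
s=robot.read_state()
p=[578.9,-201.2,-.329]
for L in((-72,28,285),(-72,28,230),(-72,17,230)):
    t=place(p,[L])[0];print(t,[a.round(2) for a in plan(t,1.242,s["eef_pos"],s["tcp_rot"])])
E
```

```text
{'clock': 12.883, 'eef_pos': [515.056, -179.347, 337.936], 'tcp_rot': [-3.141, -0.0, 1.241], 'contact_force': [-0.316, -0.499, 0.235], 'opening': 0.373}
[ 519.80836531 -151.43878308  285.        ] [array([ 2.79, -0.45,  5.29]), array([-0.04, -0.01, -0.06])]
[ 519.80836531 -151.43878308  230.        ] [array([ 2.79, -0.45, 10.79]), array([-0.04, -0.01, -0.06])]
[ 516.25430024 -161.84880813  230.        ] [array([ 1.69, -0.45, 10.79]), array([-0.04, -0.01, -0.06])]
```

View pics/g7_side.png

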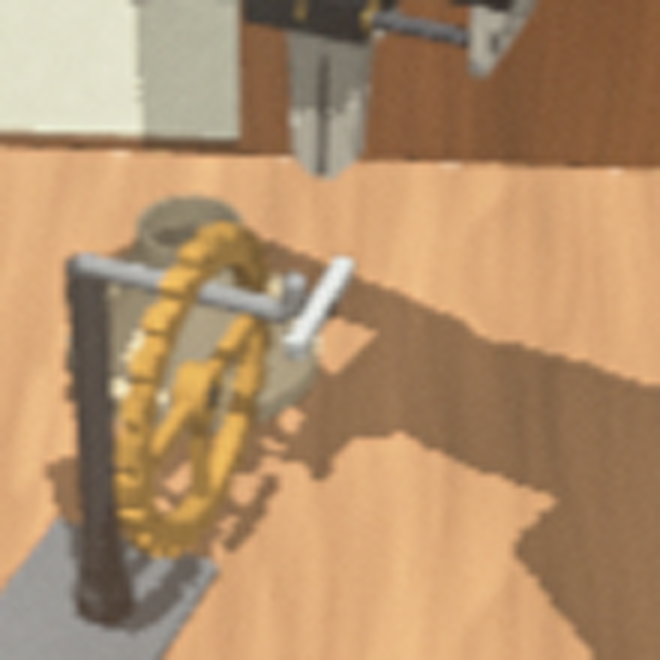

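View pics/g7_top.png

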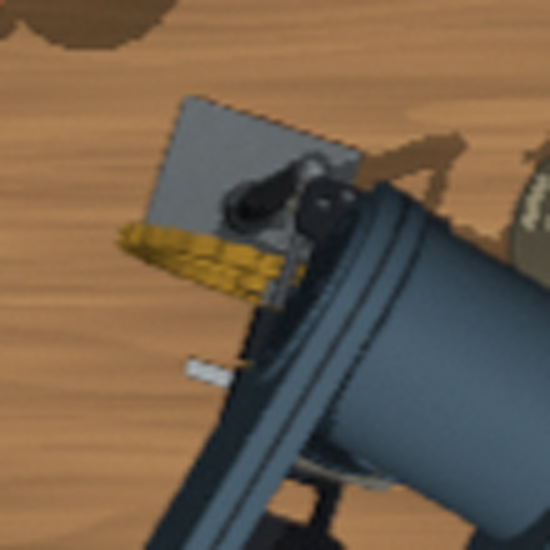

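The wheel hangs free and the keeper is still level. I place the closed tips over the keeper's +y end.

Request:
{"method": "carry_out", "body": {
  "xyz": [
    [1.4,-0.25,0],
    [1.4,-0.2,0],
    [0,0,2.5],
    [0,0,2.5],
    [0,0,1.2],
    [0,0,0]
  ],
  "dr": [
    [0,0,0],
    [0,0,0],
    [0,0,0],
    [0,0,0],
    [0,0,0],
    [0,0,0]
  ]
}}

```text
clock: 13.38
eef_pos: [518.5, -149.4, 272.9]
tcp_rot: [-3.135, -0.001, 1.242]
contact_force: [0.8, 0.3, 0.1]
opening: 0.5
```

```bash
python3 look.py g8 240 90 110 110 6 300 150 110 110 5
```

```text
{'clock': 13.483, 'eef_pos': [519.908, -150.599, 276.405], 'tcp_rot': [-3.141, -0.0, 1.242], 'contact_force': [0.513, -0.66, 0.85], 'opening': 0.503}
```

View pics/g8_side.png

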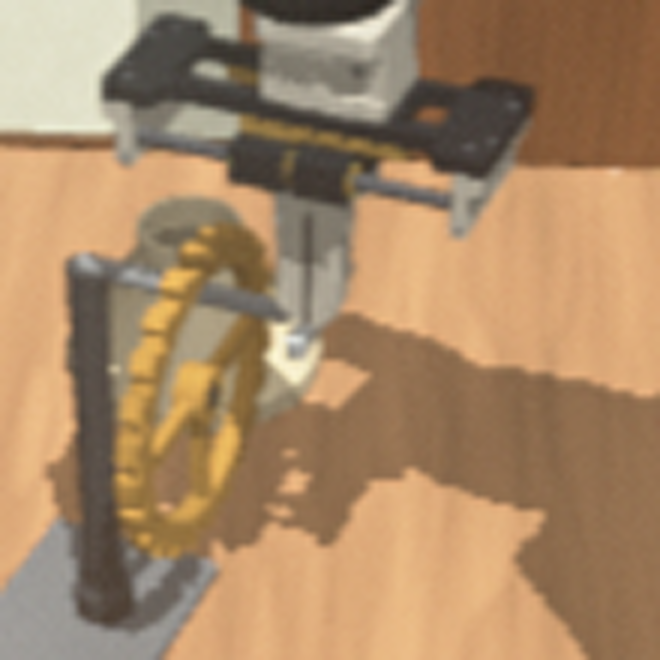

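The tips (310,330) sit just over the keeper's near end (297,345). I press it down, then in under the pivot.

Request:
{"method": "carry_out", "body": {
  "xyz": [
    [0,0,0.5],
    [0,0,0.4],
    [0,0,0.4],
    [0,0,0.4],
    [0,0,0.4],
    [0,0,0.4],
    [0,0,0.4],
    [0,0,0.4],
    [0,0,0.4],
    [0,0,0.4],
    [0,0,0.4],
    [0,0,0]
  ],
  "dr": [
    [0,0,0],
    [0,0,0],
    [0,0,0],
    [0,0,0],
    [0,0,0],
    [0,0,0],
    [0,0,0],
    [0,0,0],
    [0,0,0],
    [0,0,0],
    [0,0,0],
    [0,0,0]
  ]
}}

```text
clock: 14.48
eef_pos: [518.9, -150.9, 230.4]
tcp_rot: [-3.14, -0.0, 1.241]
contact_force: [-0.1, 1.3, 0.9]
opening: 1.0
```

Request:
{"method": "carry_out", "body": {
  "xyz": [
    [-0.3,0,0],
    [-0.3,0,0],
    [-0.3,0,0],
    [0,0,0]
  ],
  "dr": [
    [0,0,0],
    [0,0,0],
    [0,0,0],
    [0,0,0]
  ]
}}

```text
clock: 14.82
eef_pos: [516.3, -160.3, 231.6]
tcp_rot: [-3.141, 0.0, 1.241]
contact_force: [-0.4, -0.5, -0.6]
opening: 0.7
```

```bash
python3 look.py g9 240 90 110 110 6 300 150 110 110 5
```

```text
{'clock': 14.917, 'eef_pos': [516.46, -160.248, 231.836], 'tcp_rot': [3.141, 0.001, 1.241], 'contact_force': [0.489, 0.234, -0.534], 'opening': 0.455}
```

View pics/g9_side.png

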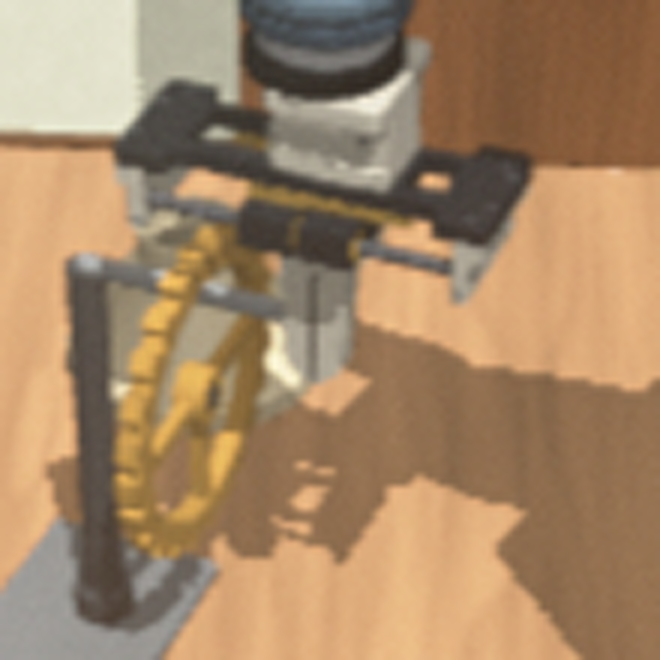

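Request:
{"method": "carry_out", "body": {
  "xyz": [
    [-0.2,0,0],
    [-0.15,0,0],
    [0,0,0]
  ],
  "dr": [
    [0,0,0],
    [0,0,0],
    [0,0,0]
  ]
}}

```text
clock: 15.17
eef_pos: [515.6, -162.4, 231.7]
tcp_rot: [3.141, -0.002, 1.241]
contact_force: [1.3, 3.6, 0.1]
opening: 0.5
```

Request:
{"method": "carry_out", "body": {
  "xyz": [
    [1.0,0,0],
    [2,0,0],
    [3,0,0],
    [3,0,-1.0],
    [3,0,-3],
    [0,0,-3],
    [0,0,-3],
    [0,0,0]
  ],
  "dr": [
    [0,0,0],
    [0,0,0],
    [0,0,0],
    [0,0,0],
    [0,0,0],
    [0,0,0],
    [0,0,0],
    [0,0,0]
  ]
}}

```text
clock: 15.83
eef_pos: [556.6, -49.7, 337.9]
tcp_rot: [3.13, 0.001, 1.242]
contact_force: [0.3, -1.1, 0.5]
opening: 0.4
```

```bash
python3 look.py g10 240 90 110 110 6 300 150 110 110 5
```

```text
{'clock': 15.933, 'eef_pos': [554.803, -49.859, 332.619], 'tcp_rot': [3.138, 0.001, 1.241], 'contact_force': [-0.245, -0.038, -0.636], 'opening': 0.354}
```

View pics/g10_side.png

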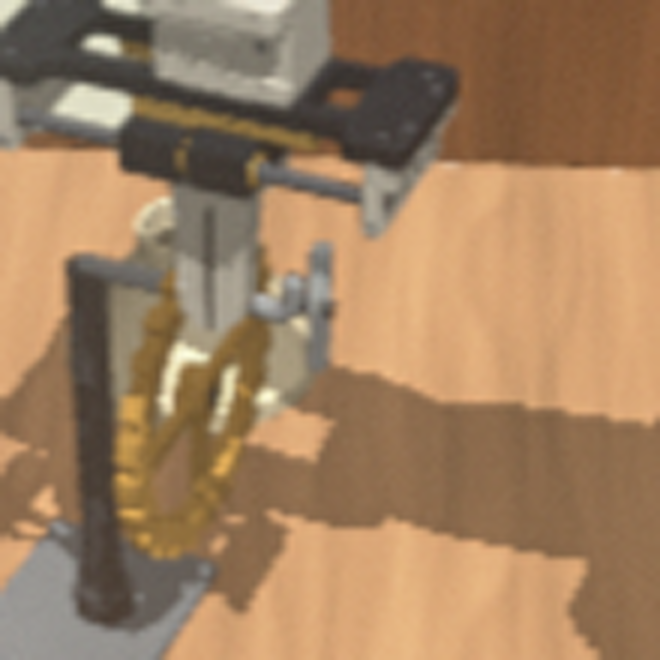

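View pics/g10_top.png

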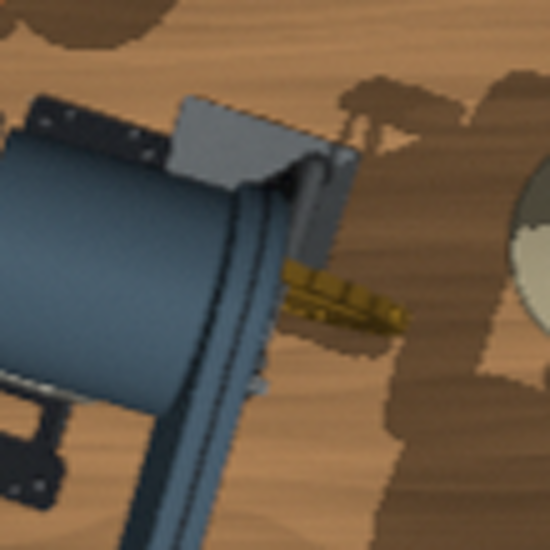

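The keeper stands upright, from (320,245) to (318,370), and the wheel still hangs. I back away for an unobstructed final check.

Request:
{"method": "carry_out", "body": {
  "xyz": [
    [3,0,-1],
    [3,0,-1],
    [3,0,0],
    [3,0,0],
    [2,0,0],
    [0,0,0],
    [0,0,0],
    [0,0,0],
    [0,0,0],
    [0,0,0],
    [0,0,0],
    [0,0,0],
    [0,0,0],
    [0,0,0]
  ],
  "dr": [
    [0,0,0],
    [0,0,0],
    [0,0,0],
    [0,0,0],
    [0,0,0],
    [0,0,0],
    [0,0,0],
    [0,0,0],
    [0,0,0],
    [0,0,0],
    [0,0,0],
    [0,0,0],
    [0,0,0],
    [0,0,0]
  ]
}}

```text
clock: 17.1
eef_pos: [599.4, 82.1, 351.2]
tcp_rot: [3.141, -0.0, 1.241]
contact_force: [0.6, 0.5, -0.2]
opening: 0.7
```

```bash
python3 look.py g11 240 90 110 110 6 300 150 110 110 5
python3 - <<'E'
from ov import *
p=[578.9,-201.2,-.329];w=place(p,[(2,0,0)])[0]
ov("pics/g11_side_full.png","pics/ov11.png",[w[0],w[1],-.329],186,240,110,70,80,7)
u=lambda x,y:np.array([x/6+240,y/6+90])
for th in(1.57,1.1): print(th,[((proj("side",place(p,[(-66,-36*np.cos(th)*s,258+36*np.sin(th)*s)]))[0]-[240,90])*6).round() for s in(1,-1)])
E
```

```text
{'clock': 17.2, 'eef_pos': [599.419, 82.306, 351.194], 'tcp_rot': [3.141, -0.0, 1.241], 'contact_force': [0.279, -0.17, -0.705], 'opening': 0.705}
1.57 [array([322., 245.]), array([319., 365.])]
1.1 [array([334., 235.]), array([307., 376.])]
```

View pics/g11_side.png

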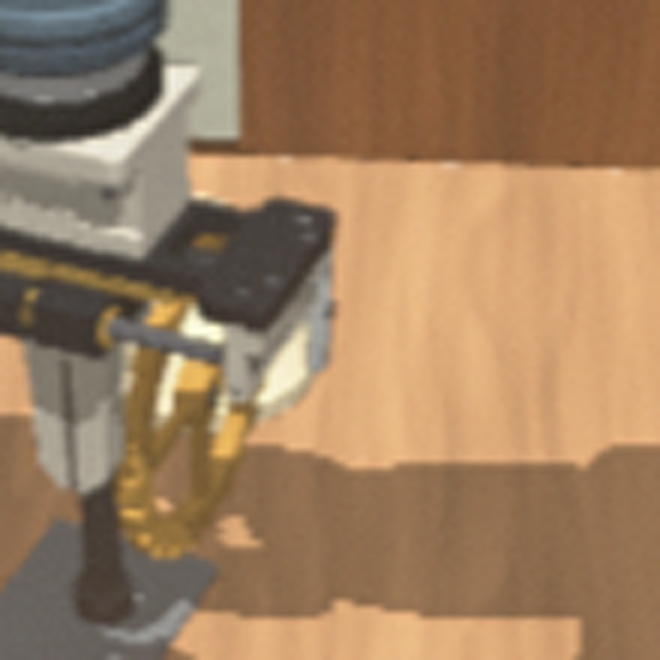

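View pics/ov11.png

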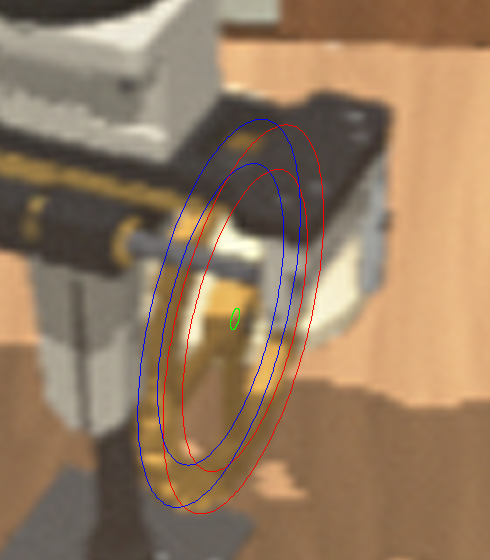

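View pics/g11_top_full.png

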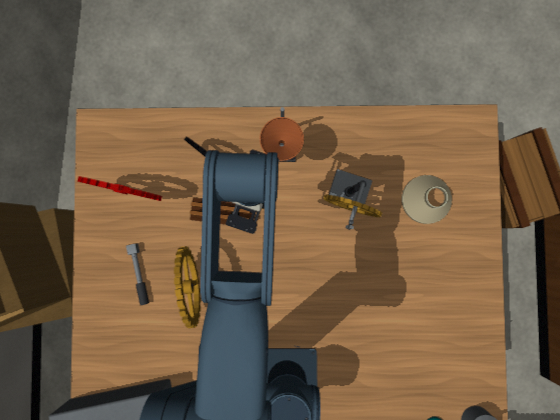

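Run:
```python
from ov import *
p=[578.9,-201.2,-.329];w=place(p,[(2,0,0)])[0]
ov("pics/g7_side_full.png","pics/ov7.png",[w[0],w[1],-.329],186,240,110,70,80,7)
```

```text
(no output)
```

View pics/ov7.png

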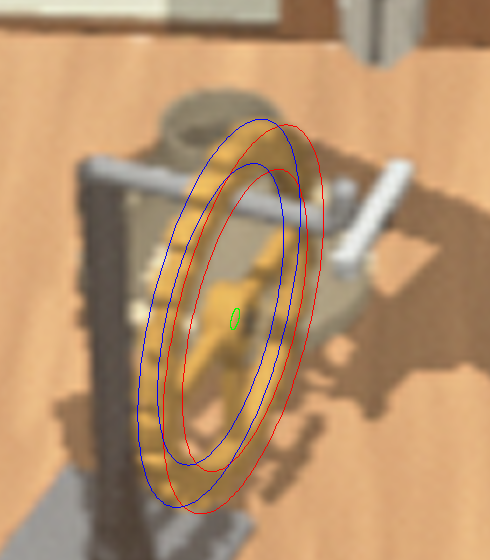

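The predicted rim circle for a wheel centred at x = +2 mm, 70 mm below the saddle, matches the picture. The keeper's ends match the upright position. I hand the job in.

```bash
python3 -c "
from rig import robot
print(robot.job_done())"
```

```text
the job is handed in; nothing more can be done
None
```

The bronze wheel now hangs by its rim on the hook's arm, and the keeper bar is turned upright. I handed the job in at about 17 s of the 61 s allowed; it gave no verdict.

I gripped the wheel at the top of its rim, lifted it out of the cradle, threaded its upper opening over the hook's tip and keeper, and lowered it until its weight came off the fingers. After letting go and backing away, I pressed the keeper's +y end down and in under the pivot with the closed fingertips.

- **Wheel:** the overlay on the picture taken after release matches a centre about 2 mm towards the post from the saddle and about 70 mm below it, in line sideways. In the final side picture the gripper partly hides the wheel, but its lower rim still matches that overlay.
- **Keeper:** in the first picture after I backed away, its ends are within about 1 px of the predicted upright position (1.57 rad).
- **Forces:** the wrist force stayed under about 8 N in every reading, and the gripper was clear of everything at hand-in.
- **Other things:** the torque handle and lamp shade look unmoved in the last top picture. The cup is hidden under the funnel in that view, so I did not check it there, but the arm never went near it.

No check failed or disagreed.

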